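# Put the pressing and trimming tools back in their holders on the tailor's bench

### The arm

A 6-joint arm with a two-finger parallel gripper is mounted at the origin on the work surface. World frame = base frame: x ahead of the robot, y to its left, z up, the work surface at z = 0. Lengths are in m, angles in rad, forces in N, time in s.
With the tool pointing down it reaches from about 0.375 to 0.975 m from the base axis. Payload 3.8 kg.
Tool frame: the origin (TCP) lies midway between the tips of the shut fingers; the grasp point (between the pads) lies bot.grasp_offset behind it (bot.grasp_offset is the distance from the TCP to the grasp point, in m); z points along the fingers, y is the direction in which the jaws open and shut (so a half turn about z gives the same grasp; the last joint's range is limited). The gripper opens to 85 mm and grips with 20 to 120 N. Pads are 22 mm wide; open, the fingers measure 114 mm over their backs; the gripper's body (76 mm by 85 mm) begins 54 mm behind the grasp point. The pads swing forward as they close: fully open they stand 13 mm farther back than shut.
Start: joints at [1.096, 0.264, 1.604, -0, 1.274, -0.037], TCP at [0.286, 0.611, 0.21] pointing down, gripper open.
Joint ranges: [-2.63, 2.63], [-0.94, 2.18], [0.31, 2.57], [-1.31, 4.45], [0, 2.66], [-2.55, 2.55]. Speed limits (rad/s): [2.57, 2.57, 3.14, 3.14, 3.14, 3.14].

### API

Orientations are given as a rotation vector (axis times angle).
In Python, from workcell import read_state, viewer, job, bot gives the robot as it stands.
- The arm moves only by the shell command python3 -m crank 'ROWS' [FORCE]. ROWS is text: rows parted by semicolons, each of 7 numbers parted by spaces: the shift along the tool's x, y, z in mm, then the turn, a rotation vector about the tool's x, y, z in rad, then the closure in counts, from 0 (fully open) to 255 (shut). A call has 1 to 20 rows; each row is the pose to reach, as a shift and turn from the pose commanded when the call began, along the tool's axes at that moment; what a row does not reach only later rows make up. A row lasts 1/8 s, in which the tool goes at most 62.5 mm and 10.7 degrees, less where a joint would pass 70% of its speed; a pose out of reach is approached as far as the arm can. A call with a gripper value outside its range is refused whole. The fingers move at their own pace and stop on an object; FORCE is the grip in N (left out, the last holds). Time passes only in rows, so rows that repeat a pose let the fingers close. It gives the time, the measured TCP pose, the force and the opening at its end, in the units of the state.
- read_state(): the state, without advancing time (a new reading comes with each control period).
- viewer.read_camera(name): name is "scene" or "top" or "wrist"; returns a dict with "pixels" (400x640x3 uint8, red, green, blue), "vertical_fov" (degrees; the focal length in pixels is half the picture's height over the tangent of half this angle, whatever the lens; pixels are square), "cx", "cy" (the principal point, pixels), "view" (4x4, takes a point from world to camera coordinates); the wrist camera has in their place "tool_from_camera" (4x4, takes a point from camera to tool coordinates, whose origin is the TCP and whose axes are the flange's). Camera axes: x right, y up, looking along -z (the intrinsics and any distortion apply to the point x, -y, -z); pixel columns grow to the right and rows downward; lengths in m; the calibration is good to about 2 mm. A picture is of the moment at which its call begins: read the wrist's pose just before it. There is no depth.
- job.finish_job(): hands the job in, once; it reports no verdict.
The state is a dict: "time": time; "q": joint angles; "joint_vel": joint speeds; "joint_torque": joint torques, N m; "tool_pos": TCP position; "tcp_rot": TCP orientation; "wrist_force": force on the tool from outside, world axes, zero at the start; "torque": the same for the moment, N m; "width": opening from 0.0 (shut) to 1.0 (fully open).
Only numpy, scipy, OpenCV 4.12 (cv2) and the standard library are available. Lean on these libraries where they do the work, as an engineer would, in place of code of your own. Each camera call takes 0.05 s, during which the arm holds its last target.

### The job

Tidy the tailor's bench: put the iron flat in its iron rest with the nose in the narrow end, stand the sprayer upright in the steel cup, lay the wooden block flat and lengthwise in the plywood tray, and lay the thread snips on the cork pad over their outline, points the same way. Set each thing down and let go of it there, without dropping or throwing anything, and leave the button jar and the pin tin where they stand.

Things in the scene. Friction and masses are not known exactly. Their poses are not given: they have to be found in the camera images.
- iron_mid (a point): cordless iron flat on its sole, 180 x 90 x 112 mm high, 0.8 kg, white and grey, pointed nose. Point: centre line, 56 mm above the underside, near the balance point; x towards the nose (nose 100 mm ahead, square heel 80 mm behind), z up. Black handle bar along x above the point: 28 mm wide, 32 to 56 mm above it, from 69 mm behind to 57 mm ahead; 36 mm of free space under the bar.
- iron_rest_top (a point): iron rest: aluminium plate shaped like an iron's sole, fixed, three thin dark strips on it. Point: on the plate's top, 6 mm above the bench, where the iron's centre belongs (nose 100 mm ahead, heel 80 mm behind). A rim 8 mm high above the plate runs 11 mm outside the sole all round: the iron sits flat only nose to narrow end. x towards the narrow (nose) end, z up.
- sprayer_mid (a point): hand sprayer, upright: white round bottle 58 mm in diameter, black trigger head, 160 mm high, 0.22 kg. Point: on the axis 80 mm above the underside; x towards the nozzle, z up. Head: bar along x, 24 mm wide, 54 to 80 mm above the point, from 23 mm behind to 39 mm ahead (nozzle to 49); under it a collar 25 mm in diameter, 36 to 54 mm above the point, thin trigger 20 to 35 mm ahead.
- sprayer_cup_floor (a point): round open steel cup, fixed to the bench, 86 mm across outside, 81 mm inside, 40 mm high. Point: centre of its inner floor, 4 mm above the bench; z up.
- clapper_mid (a point): tailor's clapper: plain brown hardwood pressing block lying flat, 165 mm long, 56 mm wide, 40 mm high, 0.24 kg, rounded ends, finger groove round it 11 to 18 mm above the underside. Point: its centre, 20 mm above the underside; x along its length, z up. Its two ends are alike.
- clapper_tray_floor (a point): shallow plywood tray, fixed to the bench, 200 x 90 mm outside, 188 x 78 mm inside, walls 17 mm high from the bench. Point: centre of its inner floor, 6 mm above the bench; x along its length, z up. Its two ends are alike.
- snips_mid (a point): thread snips lying flat: 120 mm long, black handles 12 mm thick, short thin steel blades, 0.06 kg. Point: middle of their length, 6 mm above the underside, where the handles are 26 mm wide over all; x towards the points of the blades (60 mm ahead; round rear end 60 mm behind), z up.
- pad_points (a point): cork pad, flat, 150 x 66 x 5 mm, fixed to the bench, a dark outline of the snips inlaid flush in its top. Point: where the snips' blade points belong, on the pad's top 5 mm above the bench, 60 mm from the middle of pad and outline towards the outline's narrow pointed end; x along the outline towards that end, z up.
- button_jar_mid (a point): bystander: round clear jar of buttons with a steel lid, 62 mm in diameter, 86 mm high, loose. Point: its centre, 43 mm above the bench.
- pin_tin_mid (a point): bystander: flat round closed steel pin tin, 69 mm in diameter, 25 mm high, loose. Point: its centre, 12.5 mm above the bench.
Not all that is in view belongs to the job. What is shaped like the part that bears pad_points but pink is not meant.

How it is judged:
At the end, for the whole second after the job is handed in: All released, at rest, upright or flat: iron on its rest's plate, nose at narrow end (15 mm, 0.2 rad); sprayer on the cup floor (15 mm); block on the tray floor along it (18 mm, 0.25 rad); snips over the outline, points its way (13 mm, 0.22 rad). Jar and tin moved under 20 mm; nothing let fall (horizontal distance between iron_mid and iron_rest_top below 0.015 m and angle between the x axis of iron_mid and the x axis of iron_rest_top, either way round below 0.2 rad and angle between iron_mid's own z axis and vertical below 0.05 rad and z of iron_mid in the frame of iron_rest_top below 0.06 m and horizontal distance between sprayer_mid and sprayer_cup_floor below 0.015 m and angle between each of sprayer_mid, snips_mid's own z axis and vertical below 0.08 rad and z of sprayer_mid in the frame of sprayer_cup_floor below 0.086 m and horizontal distance between clapper_mid and clapper_tray_floor below 0.018 m and angle between the x axis of clapper_mid and the x axis of clapper_tray_floor, either way round below 0.25 rad and angle between clapper_mid's own z axis and vertical below 0.06 rad and z of clapper_mid in the frame of clapper_tray_floor below 0.024 m and x of snips_mid in the frame of pad_points between -0.073 and -0.047 m and y of snips_mid in the frame of pad_points between -0.013 and 0.013 m and angle between the x axis of snips_mid and the x axis of pad_points, either way round below 0.22 rad and x of pad_points in the frame of snips_mid above 0.03 m and z of snips_mid in the frame of pad_points below 0.01 m and linear speed of each of iron, sprayer, clapper, snips below 0.02 m/s); the robot touches nothing.
It fails at once if a thing is let fall (more than about 15 mm) or thrown: out of the fingers and faster than 0.55 m/s ((contact force between iron and the fingers below 0.2 N and linear speed of iron above 0.55 m/s) or (contact force between sprayer and the fingers below 0.2 N and linear speed of sprayer above 0.55 m/s) or (contact force between clapper and the fingers below 0.2 N and linear speed of clapper above 0.55 m/s) or (contact force between snips and the fingers below 0.2 N and linear speed of snips above 0.55 m/s)).
It fails at once if the button jar is pushed more than 20 mm (distance of button_jar_mid from where it was at the start of the episode above 0.02 m).
It fails at once if the pin tin is pushed more than 20 mm (distance of pin_tin_mid from where it was at the start of the episode above 0.02 m).
It also fails if it takes over 112 s, if anything falls off the work surface, if the arm or the gripper's body presses on something with over 40 N, if the wrist force passes 120 N, or if a joint passes its speed limit or range.

## Working session

There is one attempt and no reset: what is moved stays moved. The work goes in short steps, Python scripts to look and compute and a shell command to move; the robot and the scene stay as the last step left them, time stands still between calls to the robot, and variables do not carry over. Pictures are saved under pics/ and viewed, and the job is handed in when it is done.

```bash
ls; mkdir -p pics; python3 - <<'E'
from workcell import read_state, viewer, job, bot
import cv2
print(bot.grasp_offset, read_state())
for n in ["scene","top","wrist"]:
    c=viewer.read_camera(n); cv2.imwrite(f"pics/{n}0.png",c["pixels"][:,:,::-1])
    print(n,{k:v for k,v in c.items() if k!="pixels"})
E
```

```text
pics
0.0187 {'time': 0.0, 'q': array([ 1.09611975e+00,  2.64806876e-01,  1.60535145e+00,  3.29602931e-05,
        1.27369668e+00, -3.69099390e-02]), 'joint_vel': array([-3.74833819e-04,  2.63323029e-05, -3.27584550e-05, -3.77634919e-04,
        1.18816349e-03, -2.62520892e-04]), 'joint_torque': array([-1.07398875e-03, -5.15086234e+01, -3.67329919e+01, -1.20027735e-04,
        1.27780953e-02, -3.84421199e-06]), 'tool_pos': array([0.28579121, 0.61066717, 0.20893805]), 'tcp_rot': array([-0.68204809, -3.0660423 ,  0.00342489]), 'wrist_force': array([-0.57321927,  0.07985448,  0.48317968]), 'torque': array([-0.00197548, -0.00037309,  0.05580318]), 'width': 0.9993959576886825}
scene {'vertical_fov': 44.22834416113658, 'cx': 315.44018612691775, 'cy': 198.9759318842942, 'view': array([[ 0.68173613,  0.73158987, -0.00347892, -0.27365852],
       [-0.47992439,  0.45079921,  0.75263049,  0.19319267],
       [ 0.55218514, -0.51142578,  0.65843393, -2.07897734],
       [ 0.        ,  0.        ,  0.        ,  1.        ]])}
top {'vertical_fov': 43.88383946854008, 'cx': 316.29378982029084, 'cy': 202.28781262069754, 'view': array([[ 0.00836014, -0.99983839,  0.01591519, -0.10346378],
       [ 0.99556068,  0.00981441,  0.09360878, -0.47549186],
       [-0.09374985,  0.01506195,  0.99548184, -1.5073    ],
       [ 0.        ,  0.        ,  0.        ,  1.        ]])}
wrist {'vertical_fov': 68.57681371196713, 'cx': 322.79617601614314, 'cy': 196.07227192762403, 'tool_from_camera': array([[ 9.42605204e-04,  9.46045507e-01,  3.24032421e-01,
         8.40977830e-02],
       [ 9.99999486e-01, -1.01278688e-03,  4.79512580e-05,
         1.35598768e-04],
       [ 3.73539858e-04,  3.24032209e-01, -9.46045976e-01,
        -1.63878565e-01],
       [ 0.00000000e+00,  0.00000000e+00,  0.00000000e+00,
         1.00000000e+00]])}
```

View pics/top0.png

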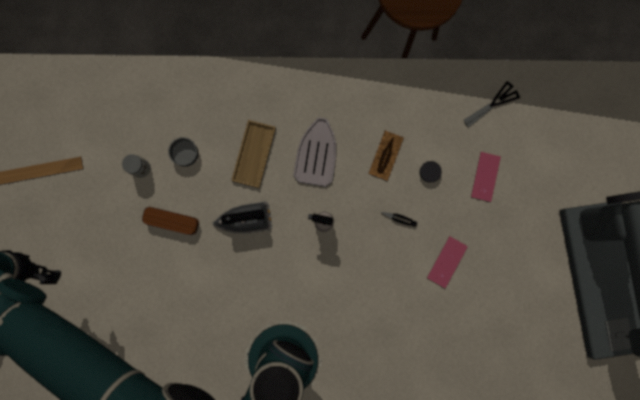

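View pics/scene0.png

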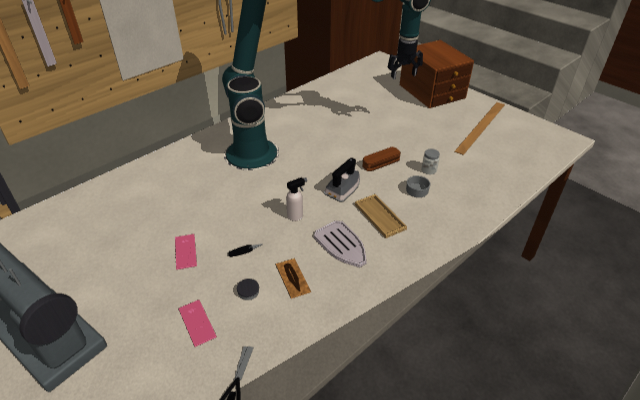

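View pics/wrist0.png

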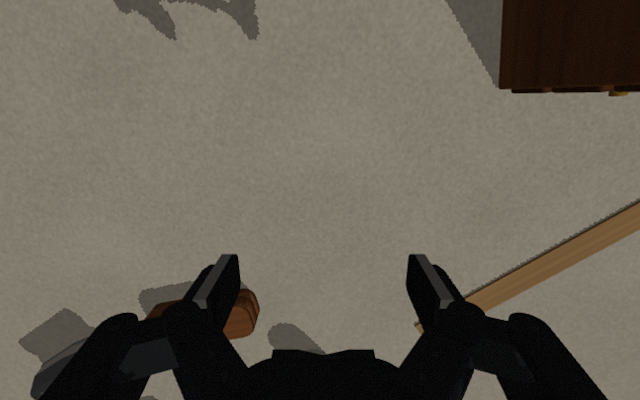

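```bash
cat > h.py <<'E'
from workcell import read_state, viewer, job, bot
import cv2, numpy as np
from scipy.spatial.transform import Rotation as R
def grab(n,tag=None):
    s=read_state(); c=viewer.read_camera(n); c["s"]=s
    if n=="wrist":
        T=np.eye(4); T[:3,:3]=R.from_rotvec(s["tcp_rot"]).as_matrix(); T[:3,3]=s["tool_pos"]
        c["w"]=T@c["tool_from_camera"]
    else: c["w"]=np.linalg.inv(c["view"])
    c["f"]=200/np.tan(np.radians(c["vertical_fov"]/2))
    if tag: cv2.imwrite(f"pics/{tag}.png",c["pixels"][:,:,::-1])
    return c
def ray(c,u,v):
    d=np.array([(u-c["cx"])/c["f"],-(v-c["cy"])/c["f"],-1.]); return c["w"][:3,3],c["w"][:3,:3]@d
def pt(c,u,v,z=0.):
    o,d=ray(c,u,v); return o+d*(z-o[2])/d[2]
def proj(c,p):
    q=np.linalg.inv(c["w"])@np.append(p,1); return np.array([c["cx"]+c["f"]*q[0]/-q[2], c["cy"]-c["f"]*q[1]/-q[2]])
def crop(c,u0,v0,u1,v1,k,tag):
    im=np.clip(c["pixels"][v0:v1,u0:u1,::-1].astype(float)*1.6,0,255).astype(np.uint8)
    cv2.imwrite(f"pics/{tag}.png",cv2.resize(im,None,fx=k,fy=k,interpolation=cv2.INTER_CUBIC))
def rel(p,yaw):
    """shift (mm, tool axes) and turn from current to TCP at p, tool down with tool x heading yaw; y along jaws"""
    s=read_state(); M=R.from_rotvec(s["tcp_rot"]).as_matrix()
    g=np.array([[np.cos(yaw),np.sin(yaw),0],[np.sin(yaw),-np.cos(yaw),0],[0,0,-1]]) 
    out=[]
    t=M.T@(np.array(p)-s["tool_pos"])*1000; r=R.from_matrix(M.T@g).as_rotvec()
    return np.round(t,1),np.round(r,3)
def heading():
    M=R.from_rotvec(read_state()["tcp_rot"]).as_matrix(); return np.arctan2(M[1,0],M[0,0])
E
python3 - <<'E'
from h import *
c=grab("top"); crop(c,110,90,350,260,3.3,"t1"); crop(c,280,90,520,300,2.8,"t2")
np.savez("top0.npz",px=c["pixels"])
print(heading())
for n,u,v in [("jar",135,167),("cup",184,152),("tray",254,155),("rest",317,155),("pad",386,156),("tin",430,173),("clap",170,221),("iron",243,219),("snips",400,219)]: print(n,pt(c,u,v,0).round(3))
E
```

```text
2.7038012951747126
jar [0.584 0.469 0.   ]
cup [0.633 0.318 0.   ]
tray [0.626 0.098 0.   ]
rest [ 0.629 -0.1    0.   ]
pad [ 0.628 -0.319  0.   ]
tin [ 0.575 -0.458  0.   ]
clap [0.416 0.354 0.   ]
iron [0.424 0.128 0.   ]
snips [ 0.429 -0.362  0.   ]
```

View pics/t1.png

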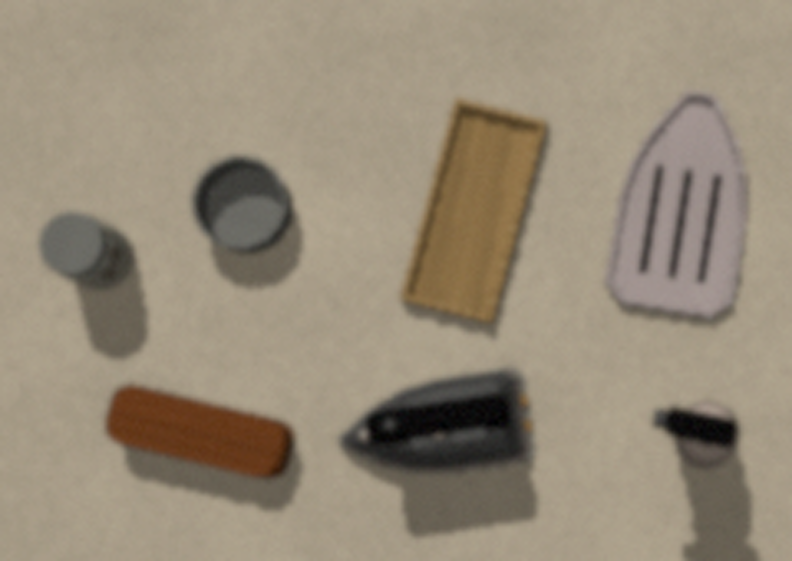

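View pics/t2.png

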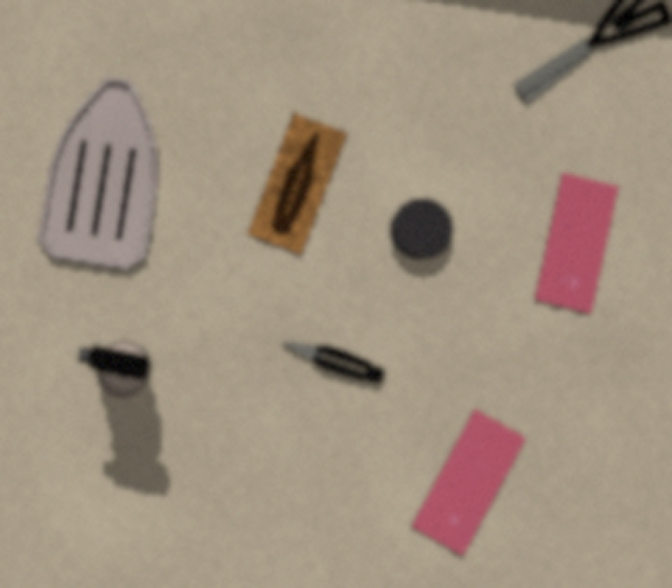

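```bash
python3 - <<'E'
from h import *
c=grab("top"); px=c["pixels"]; hsv=cv2.cvtColor(px,cv2.COLOR_RGB2HSV); bl=px.astype(int)
def box(mask,win,z,name):
    m=np.zeros(mask.shape,np.uint8); u0,v0,u1,v1=win; m[v0:v1,u0:u1]=mask[v0:v1,u0:u1]
    n,l,st,ce=cv2.connectedComponentsWithStats(m); i=1+np.argmax(st[1:,4]); m=(l==i).astype(np.uint8)
    P=np.array([pt(c,u,v,z)[:2] for v,u in np.argwhere(m)])
    r=cv2.minAreaRect((P*1000).astype(np.float32)); b=cv2.boxPoints(r)
    e=[b[1]-b[0],b[2]-b[1]]; L=max(e,key=np.linalg.norm)
    print(name,st[i,4],"rect c",np.round(r[0],1),"size",np.round(r[1],1),"ang",round(np.arctan2(L[1],L[0]),3),"mean",(P.mean(0)*1000).round(1)); return m,P
for w in [(110,140,215,250),(225,110,285,200),(290,110,345,195),(200,195,280,250),(365,125,410,190),(375,200,425,235),(415,155,450,195),(300,205,345,240)]:
    s=hsv[w[1]:w[3],w[0]:w[2]].reshape(-1,3); print(w,np.percentile(s,[5,50,95],axis=0).astype(int).tolist())
H,S,V=hsv[...,0],hsv[...,1],hsv[...,2]
box(((S>130)&(H<12)).astype(np.uint8),(130,195,215,250),.04,"clap top")
box(((S>95)).astype(np.uint8),(225,110,285,200),.017,"tray")
box(((S>110)).astype(np.uint8),(365,125,410,190),.005,"pad")
box(((S<45)).astype(np.uint8),(285,110,345,195),.014,"rest")
box(((V<50)).astype(np.uint8),(375,200,425,235),.012,"snips dark")
box(((V<50)).astype(np.uint8),(372,135,403,178),.005,"outline dark")
box(((V<60)).astype(np.uint8),(415,155,450,195),.025,"tin")
box(((V<40)).astype(np.uint8),(300,205,345,240),.16,"sprayer head")
box(((V<40)).astype(np.uint8),(200,195,280,240),.112,"iron handle")
E
```

```text
(110, 140, 215, 250) [[12, 19, 52], [20, 49, 104], [24, 186, 107]]
(225, 110, 285, 200) [[17, 47, 68], [19, 50, 104], [21, 129, 108]]
(290, 110, 345, 195) [[5, 26, 67], [18, 43, 101], [21, 50, 107]]
(200, 195, 280, 250) [[8, 10, 9], [20, 48, 89], [60, 54, 107]]
(365, 125, 410, 190) [[14, 46, 39], [19, 50, 105], [21, 178, 108]]
(375, 200, 425, 235) [[18, 42, 30], [20, 48, 105], [21, 52, 108]]
(415, 155, 450, 195) [[0, 9, 28], [20, 48, 103], [165, 51, 110]]
(300, 205, 345, 240) [[12, 41, 10], [20, 48, 104], [22, 54, 107]]
clap top 7 rect c [422.3 384. ] size [10.9  4. ] ang 1.12 mean [422.3 384.2]
tray 1784 rect c [627.7  98.3] size [ 89.  198.6] ang -0.245 mean [627.1  98.3]
pad 905 rect c [ 629.8 -317.2] size [ 62.5 147. ] ang -0.36 mean [ 629.5 -317.2]
rest 2369 rect c [640.2 -98.7] size [129.4 220.2] ang -0.151 mean [627.9 -97.6]
snips dark 185 rect c [ 423.9 -372.1] size [77.4 25.7] ang 1.257 mean [ 424.6 -369.9]
outline dark 229 rect c [ 628.6 -316.8] size [ 26.9 113.8] ang -0.378 mean [ 623.4 -314.9]
tin 388 rect c [ 574.3 -451.8] size [62.4 69.4] ang -0.011 mean [ 573.3 -452.1]
sprayer head 165 rect c [ 415.6 -111. ] size [63.8 22.4] ang 1.335 mean [ 415.3 -112.9]
iron handle 894 rect c [409.9 116. ] size [ 71.  149.7] ang -1.314 mean [413.9 107.5]
```

```bash
python3 - <<'E'
from h import *
c=grab("top"); px=c["pixels"]; hsv=cv2.cvtColor(px,cv2.COLOR_RGB2HSV); H,S,V=[hsv[...,i] for i in range(3)]
def box(mask,win,z,name):
    m=np.zeros(mask.shape,np.uint8); u0,v0,u1,v1=win; m[v0:v1,u0:u1]=mask[v0:v1,u0:u1]
    n,l,st,ce=cv2.connectedComponentsWithStats(m)
    for i in np.argsort(-st[1:,4])[:3]+1:
        if st[i,4]<15: continue
        P=np.array([pt(c,u,v,z)[:2] for v,u in np.argwhere(l==i)])
        r=cv2.minAreaRect((P*1000).astype(np.float32)); b=cv2.boxPoints(r)
        e=[b[1]-b[0],b[2]-b[1]]; L=max(e,key=np.linalg.norm)
        print(name,st[i,4],"c",np.round(r[0],1),"size",np.round(r[1],1),"ang",round(np.arctan2(L[1],L[0]),3),"mean",(P.mean(0)*1000).round(1))
print(hsv[221,170],hsv[219,243])
box(((S>100)).astype(np.uint8),(130,195,215,250),.04,"clap top")
box(((V<52)).astype(np.uint8),(298,130,336,182),.006,"strip")
for t in (12,16,22): box(((V<t)).astype(np.uint8),(200,195,280,240),.112,"iron handle%d"%t)
box(((S<36)).astype(np.uint8),(200,195,280,250),.02,"iron")
box(((S<38)|(V<50)).astype(np.uint8),(375,200,425,235),.006,"snips")
box(((S<38)).astype(np.uint8),(155,130,210,180),.03,"cup")
box(((S<36)).astype(np.uint8),(110,140,160,185),.086,"jar")
E
```

```text
[ 11 174  63] [150  36   7]
clap top 975 c [414.5 343.1] size [168.5  54. ] ang 1.335 mean [414.6 343.2]
iron handle12 265 c [423.5 113.7] size [ 23.5 117.5] ang -1.41 mean [424.6 110.4]
iron handle16 312 c [423.7 114. ] size [ 26.2 120.3] ang -1.4 mean [424.9 111.6]
iron handle22 378 c [422.3 113.5] size [ 31.9 123.1] ang -1.423 mean [424.2 112.4]
iron 951 c [424.4 130.2] size [ 85.8 176.1] ang -1.432 mean [424.4 121.3]
snips 223 c [ 429.8 -357.5] size [111.1  24.8] ang 1.257 mean [ 428.3 -362.1]
cup 662 c [630.1 315.4] size [91.6 85.1] ang 0.35 mean [629.  314.7]
jar 346 c [577.8 444.6] size [68.2 56.2] ang 1.246 mean [578.2 445.8]
```

```bash
python3 - <<'E'
from h import *
c=grab("top"); px=c["pixels"]; g=cv2.cvtColor(px,cv2.COLOR_RGB2GRAY); hsv=cv2.cvtColor(px,cv2.COLOR_RGB2HSV)
m=np.zeros(g.shape,np.uint8); m[132:180,300:335]=(g[132:180,300:335]<72)
n,l,st,ce=cv2.connectedComponentsWithStats(m)
for i in range(1,n):
    if st[i,4]<20: continue
    P=np.array([pt(c,u,v,.006)[:2]*1000 for v,u in np.argwhere(l==i)]).astype(np.float32)
    L=cv2.fitLine(P,cv2.DIST_L2,0,.01,.01).ravel(); pr=(P-L[2:])@L[:2]
    print(st[i,4],L.round(3),pr.min(),pr.max(), "mean",P.mean(0), np.arctan2(L[1],L[0]))
# rim region purple-ish: S low and bright
m=np.zeros(g.shape,np.uint8); sub=hsv[112:192,290:345]; m[112:192,290:345]=((sub[...,1]<38)&(sub[...,2]>75))
m=cv2.morphologyEx(m,cv2.MORPH_OPEN,np.ones((3,3),np.uint8)); 
cn=max(cv2.findContours(m,cv2.RETR_EXTERNAL,cv2.CHAIN_APPROX_NONE)[0],key=cv2.contourArea)[:,0]
P=np.array([pt(c,u,v,.014)[:2]*1000 for u,v in cn])
for a in (-.12,-.15,-.18):
    d=np.array([np.cos(a),np.sin(a)]); e=np.array([-d[1],d[0]])
    x=P@d;y=P@e; ym=(y.max()+y.min())/2; print(a,x.min(),x.max(),y.min(),y.max(), "mid x by len",(x.min()+91+x.max()-111)/2, (d*((x.min()+91+x.max()-111)/2)+e*ym).round(1))
E
```

```text
90 [ 9.89000e-01 -1.45000e-01  6.23954e+02 -6.87080e+01] -51.68242 51.97587 mean [623.9539  -68.70792] -0.14531815
91 [ 9.89000e-01 -1.48000e-01  6.21118e+02 -9.66880e+01] -51.672733 48.849194 mean [621.1177  -96.68825] -0.14900516
88 [ 9.88000e-01 -1.53000e-01  6.16368e+02 -1.24368e+02] -52.847122 50.312386 mean [ 616.3676  -124.36762] -0.15314698
-0.12 542.020624787523 745.6395649212362 -82.83313987913758 40.87742675420349 mid x by len 633.8300948543797 [626.8 -96.7]
-0.15 543.0490007991658 746.6558009210058 -64.79605291047046 58.26036236998373 mid x by len 634.8524008600858 [627.2 -98.1]
-0.18 542.4040064809855 747.0000970977012 -47.3857392150517 76.66949003925187 mid x by len 634.7020517893434 [627.1 -99.2]
```

```bash
python3 - <<'E'
from h import *
print(rel([.4227,.1197,.2],1.73))
E
```

```text
(array([-332.1, -387.2,   10.2]), array([-0.001,  0.   ,  0.974]))
```

```bash
R="-332 -387 10 0 0 0.974 0"; python3 -m crank '-332 -387 10 0 0 0.974 0;-332 -387 10 0 0 0.974 0;-332 -387 10 0 0 0.974 0;-332 -387 10 0 0 0.974 0;-332 -387 10 0 0 0.974 0;-332 -387 10 0 0 0.974 0;-332 -387 10 0 0 0.974 0;-332 -387 10 0 0 0.974 0;-332 -387 10 0 0 0.974 0;-332 -387 10 0 0 0.974 0;-332 -387 10 0 0 0.974 0' 60
python3 - <<'E'
from h import *
c=grab("wrist","w1"); print(heading(),c["s"]["tool_pos"],c["s"]["q"].round(3))
print("exp handle ends",[proj(c,[.4227+a*np.cos(1.73),.1197+a*np.sin(1.73),.112]).round(0) for a in (-.069,.057)])
E
```

```text
time: 1.72
tool_pos: [0.4225, 0.1213, 0.2003]
tcp_rot: [-2.036, -2.392, -0.001]
wrist_force: [-0.2, 0.3, 0.1]
width: 0.999
1.731854417572177 [0.4225438  0.12134319 0.20030931] [ 2.220e-01 -1.890e-01  2.091e+00  1.000e-03  1.239e+00  6.200e-02]
exp handle ends [array([323., 262.]), array([323., 131.])]
```

View pics/w1.png

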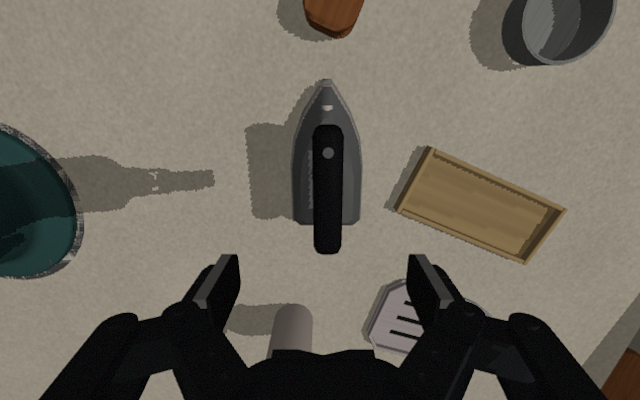

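```bash
python3 - <<'E'
from h import *
c=grab("wrist"); g=cv2.cvtColor(c["pixels"],cv2.COLOR_RGB2GRAY)
m=np.zeros(g.shape,np.uint8); m[110:262,285:375]=g[110:262,285:375]<28
n,l,st,ce=cv2.connectedComponentsWithStats(m); i=1+np.argmax(st[1:,4])
P=np.array([pt(c,u,v,.112)[:2]*1000 for v,u in np.argwhere(l==i)]).astype(np.float32)
print(st[i]); r=cv2.minAreaRect(P); print(r); b=cv2.boxPoints(r); 
for k in range(2): d=b[k+1]-b[k]; print(np.linalg.norm(d),np.arctan2(d[1],d[0]))
t=[pt(c,u,v,.017)*1000 for u,v in [(430,146),(566,210),(526,264),(396,212)]]; print(np.round(t,1),np.mean(t,0))
b=np.array([pt(c,u,v,z)[:2]*1000 for u,v,z in [(327,80,.005),(294,222,.01),(361,222,.01)]]); print("nose, heel corners",b.round(1))
E
```

```text
[ 312  125   32  129 3554]
((425.97076416015625, 121.83888244628906), (26.814208984375, 121.61931610107422), 9.279404640197754)
121.619316 -1.4088401
26.814215 0.16195609
[[542.7 169.1  17. ]
 [735.9 118.4  17. ]
 [715.9  35.2  17. ]
 [523.3  80.8  17. ]] [629.45181121 100.86536305  17.        ]
nose, heel corners [[410.6 221.7]
 [396.5  42.8]
 [483.6  57.1]]
```

```bash
python3 - <<'E'
from h import *
print(rel([.4255,.126,.08],1.733))
E
```

```text
(array([  3.9,   3.7, 120.3]), array([-0.   , -0.   , -0.001]))
```

```bash
python3 -m crank '4 4 40 0 0 0 0;4 4 80 0 0 0 0;4 4 120 0 0 0 0;4 4 120 0 0 0 0;4 4 120 0 0 0 200;4 4 120 0 0 0 200;4 4 120 0 0 0 200;4 4 120 0 0 0 200;4 4 120 0 0 0 200;4 4 100 0 0 0 200;4 4 100 0 0 0 200' 80
python3 - <<'E'
from h import *
c=grab("wrist","w2"); print(heading(),c["s"]["tool_pos"],c["s"]["wrist_force"])
E
```

```text
time: 3.2
tool_pos: [0.4267, 0.1247, 0.1008]
tcp_rot: [2.038, 2.39, 0.003]
wrist_force: [1.0, 0.1, -8.5]
width: 0.297
1.729552362412083 [0.42669946 0.12472242 0.10079255] [ 0.95965661  0.10155021 -8.46981738]
```

View pics/w2.png

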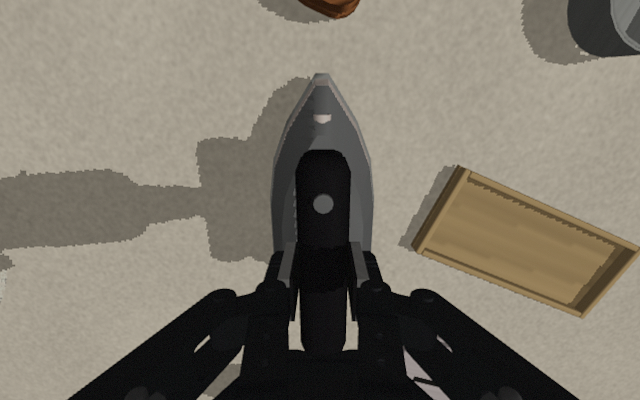

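```bash
python3 - <<'E'
from h import *
c=grab("wrist"); p=c["s"]["tool_pos"]; h=heading(); d=np.array([np.cos(h),np.sin(h)]); e=np.array([-d[1],d[0]])
for n,u,v,z in [("nose",323,74,.021),("nose",323,74,.05),("handle front",323,150,.132)]:
    q=(pt(c,u,v,z)-p)[:2]; print(n,(q@d*1000).round(1),(q@e*1000).round(1))
print(rel([.628,-.0985,.19],-.149), rel([.628,-.0985,.19],-.149)[1])
E
```

```text
nose 99.6 0.3
nose 97.7 0.3
handle front 60.7 0.3
(array([-252.2,  164.8,  -90.9]), array([-1.000e-03,  1.000e-03,  1.879e+00])) [-1.000e-03  1.000e-03  1.879e+00]
```

```bash
python3 - <<'E'
from h import *
print(rel([.628,-.0970,.16],-.149))
E
python3 -m crank '0 0 -50 0 0 0 200;0 0 -90 0 0 0.15 200;-30 20 -90 0 0 0.33 200;-60 40 -90 0 0 0.51 200;-90 60 -90 0 0 0.69 200;-120 80 -90 0 0 0.87 200;-150 100 -90 0 0 1.05 200;-180 120 -90 0 0 1.23 200;-210 140 -90 0 0 1.41 200;-240 155 -90 0 0 1.59 200;-251 164 -80 0 0 1.77 200;-251 164 -70 0 0 1.879 200;-251 164 -60 0 0 1.879 200;-251 164 -60 0 0 1.879 200'
python3 - <<'E'
from h import *
c=grab("wrist","w3"); print(heading(),c["s"]["tool_pos"],c["s"]["wrist_force"])
E
```

```text
(array([-250.7,  165.1,  -60.9]), array([-1.000e-03,  1.000e-03,  1.879e+00]))
time: 5.05
tool_pos: [0.6258, -0.0967, 0.1574]
tcp_rot: [-3.132, 0.231, 0.008]
wrist_force: [-0.1, 0.9, -8.2]
width: 0.298
-0.14743695449265543 [ 0.62578603 -0.09673657  0.15735482] [-0.14571762  0.94423862 -8.17867484]
```

View pics/w3.png

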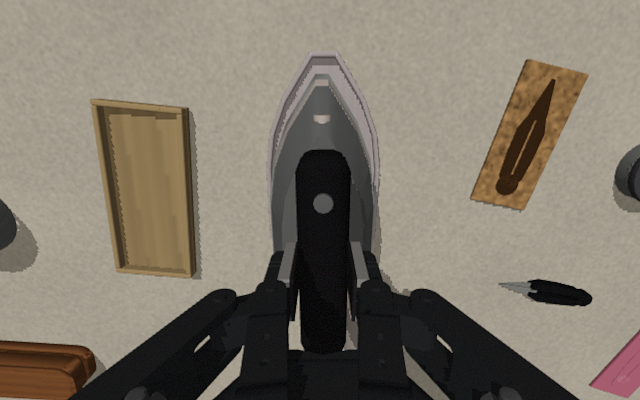

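```bash
python3 - <<'E'
from h import *
c=grab("wrist"); p=c["s"]["tool_pos"]; 
a=-.149; d=np.array([np.cos(a),np.sin(a)]); e=np.array([-d[1],d[0]])
g=cv2.cvtColor(c["pixels"],cv2.COLOR_RGB2HSV)
for v in (140,170,200):
    row=g[v,230:420,1]; b=np.where(row<36)[0]+230; print(v,b.min(),b.max(), [( (pt(c,u,v,.014)[:2]-p[:2])@e*1000).round(1) for u in (b.min(),b.max())])
for n,u,v in [("rim nose outer",324,52),("rim nose inner",324,64)]:
    q=(pt(c,u,v,.014)-p)[:2]; print(n,(q@d*1000).round(1),(q@e*1000).round(1))
t=np.array([pt(c,u,v,.017)*1000 for u,v in [(92,99),(189,106),(193,277),(118,271)]]); print("tray",t.round(1)[:,:2],t.mean(0), np.arctan2(*(t[1]+t[0]-t[2]-t[3])[1::-1]))
t=np.array([pt(c,u,v,.005)*1000 for u,v in [(527,59),(588,73),(524,211),(471,199)]]); print("pad",t.round(1)[:,:2],t.mean(0), np.arctan2(*(t[1]+t[0]-t[2]-t[3])[1::-1]))
for n,u,v in [("outl tip",554,79),("outl rear",505,193)]: print(n,pt(c,u,v,.005)*1000)
for n,u,v in [("snips tip",499,284),("rear",592,298)]: print(n,pt(c,u,v,.006)*1000)
E
```

```text
140 230 419 [np.float64(97.0), np.float64(-100.1)]
170 230 419 [np.float64(100.2), np.float64(-103.7)]
200 230 419 [np.float64(103.7), np.float64(-107.4)]
rim nose outer 121.8 -0.7
rim nose inner 111.3 -0.8
tray [[738.4 117.2]
 [718.   24.4]
 [524.7  78. ]
 [546.1 165.2]] [631.8111423   96.22374483  17.        ] -0.25754235242014706
pad [[ 712.6 -312.7]
 [ 690.7 -374.1]
 [ 548.2 -322.1]
 [ 572.2 -260.7]] [ 630.9276773  -317.39893599    5.        ] -0.3523442503108241
outl tip [ 689.91547677 -341.05342872    5.        ]
outl rear [ 573.94187019 -298.95423782    5.        ]
snips tip [ 451.01722811 -297.52436976    6.        ]
rear [ 411.55458699 -417.92137816    6.        ]
```

```bash
python3 - <<'E'
from h import *
c=grab("top"); c["pixels"]=np.load("top0.npz")["px"]; crop(c,285,108,350,200,6.5,"t3")
s=cv2.cvtColor(c["pixels"],cv2.COLOR_RGB2HSV)
print(s[112:126,319:324,1],"\n",s[180:196,316])
a=-.149; d=np.array([np.cos(a),np.sin(a)])
for u,v in [(321,118.5),(321,117.5),(315,187)]: print(u,v,pt(c,u,v,.014)[:2]@d*1000)
w=grab("wrist"); crop(w,240,30,420,260,2.6,"w3z")
E
```

```text
[[49 47 47 47 50]
 [51 50 49 47 50]
 [47 50 49 46 49]
 [48 47 49 47 49]
 [45 47 46 47 47]
 [41 39 40 40 40]
 [34 32 35 34 33]
 [29 30 29 28 27]
 [27 30 30 30 23]
 [26 26 29 26 28]
 [27 27 30 28 29]
 [28 28 26 26 26]
 [25 28 28 28 28]
 [25 30 25 28 25]] 
 [[  8  28 101]
 [  6  26 100]
 [  8  28 100]
 [ 10  25  91]
 [  9  33  77]
 [ 13  35  66]
 [ 16  49  68]
 [ 20  47  82]
 [ 20  47  97]
 [ 20  50 103]
 [ 20  49 104]
 [ 19  47 103]
 [ 21  47 103]
 [ 21  47 104]
 [ 19  47 104]
 [ 20  49 104]]
321 118.5 751.023966715828
321 117.5 754.2018642430345
315 187 533.2504986899444
```

View pics/t3.png

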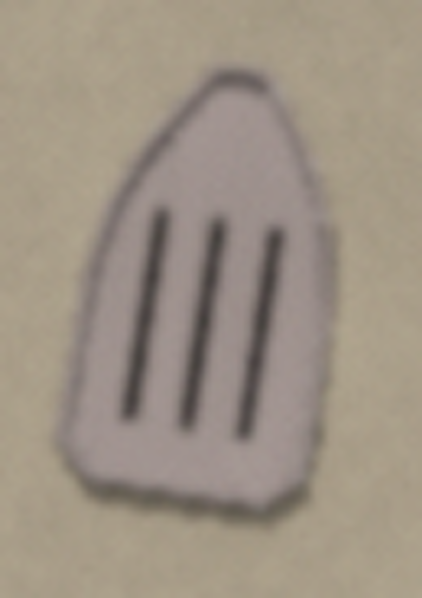

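View pics/w3z.png

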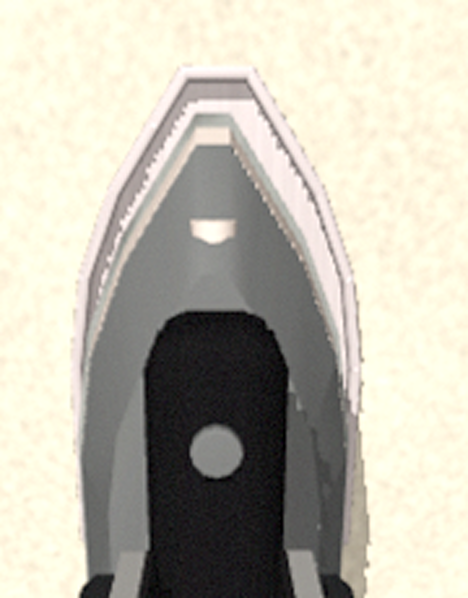

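```bash
python3 -m crank '3 0.5 40 0 0 0 200;3 0.5 58 0 0 0 200;3 0.5 66 0 0 0 200;3 0.5 69 0 0 0 200;3 0.5 70 0 0 0 200;3 0.5 70 0 0 0 200'
python3 - <<'E'
from h import *
c=grab("wrist","w4"); print(c["s"]["tool_pos"],c["s"]["wrist_force"]); crop(c,240,30,420,260,2.6,"w4z")
E
```

```text
time: 6.0
tool_pos: [0.6315, -0.0983, 0.0914]
tcp_rot: [3.133, -0.234, 0.003]
wrist_force: [-1.2, -0.1, -7.6]
width: 0.295
[ 0.63149304 -0.09831875  0.09144966] [-1.18628707 -0.12198514 -7.58822301]
```

View pics/w4z.png

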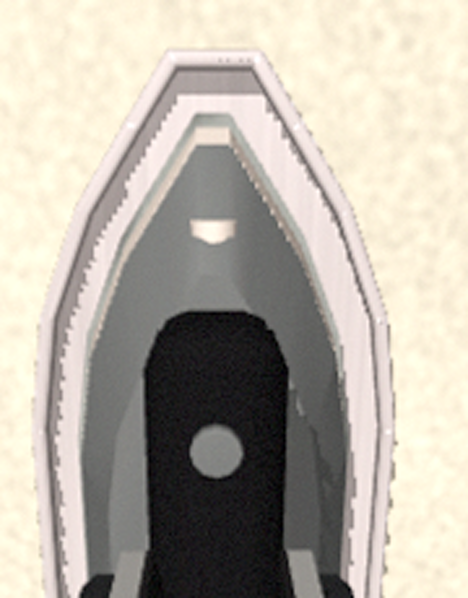

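```bash
python3 -m crank '0 0 2 0 0 0 200;0 0 3 0 0 0 200;0 0 3 0 0 0 200'
```

```text
time: 6.42
tool_pos: [0.6313, -0.0981, 0.0883]
tcp_rot: [-3.133, 0.234, -0.002]
wrist_force: [0.2, 1.4, -2.5]
width: 0.298
```

```bash
python3 -m crank '0 0 0 0 0 0 150;0 0 0 0 0 0 100;0 0 0 0 0 0 0;0 0 0 0 0 0 0;0 0 -40 0 0 0 0;0 0 -80 0 0 0 0;0 0 -120 0 0 0 0;0 0 -150 0 0 0 0;0 0 -150 0 0 0 0'
python3 - <<'E'
from h import *
c=grab("wrist","w5"); print(c["s"]["tool_pos"],c["s"]["wrist_force"])
print(rel([.414,-.119,.25],1.335))
E
```

```text
time: 7.55
tool_pos: [0.6329, -0.0986, 0.2413]
tcp_rot: [3.132, -0.234, 0.011]
wrist_force: [-0.4, 0.5, 0.3]
width: 1.004
[ 0.63286442 -0.09857994  0.24130534] [-0.36690961  0.52222134  0.25700216]
(array([-212. ,   52.8,  -11.9]), array([ 0.002, -0.002, -1.484]))
```

View pics/w5.png

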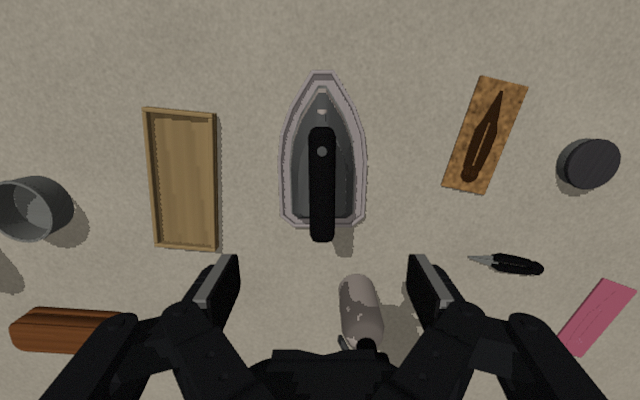

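```bash
python3 -m crank '-50 13 -12 0 0 -0.18 0;-100 26 -12 0 0 -0.36 0;-150 40 -12 0 0 -0.54 0;-200 52 -12 0 0 -0.72 0;-212 53 -12 0 0 -0.9 0;-212 53 -12 0 0 -1.08 0;-212 53 -12 0 0 -1.26 0;-212 53 -12 0 0 -1.44 0;-212 53 -12 0 0 -1.484 0;-212 53 -12 0 0 -1.484 0'
python3 - <<'E'
from h import *
c=grab("wrist","w6"); print(heading(),c["s"]["tool_pos"])
a=1.335; d=np.array([np.cos(a),np.sin(a)]); print([proj(c,[*(np.array([.4137,-.1188])+k*d),.16]).round(0) for k in (-.023,.039)])
E
```

```text
time: 8.85
tool_pos: [0.4121, -0.1187, 0.2474]
tcp_rot: [-2.466, -1.942, 0.003]
wrist_force: [0.5, 0.8, 0.4]
width: 1.004
1.333835201026409 [ 0.41210593 -0.11869285  0.24736766]
[array([325., 217.]), array([325., 150.])]
```

View pics/w6.png

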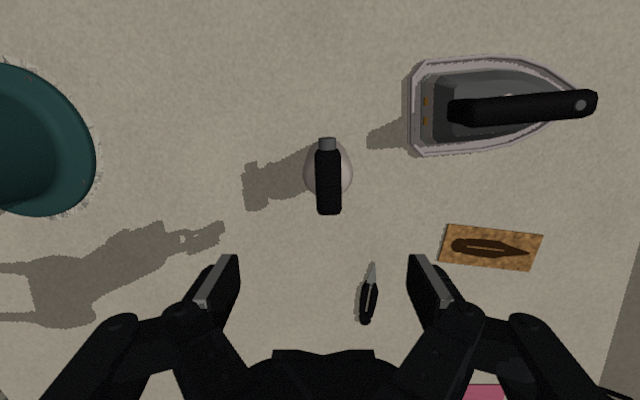

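```bash
python3 - <<'E'
from h import *
print(rel([.4167,-.118,.128],1.335))
E
python3 -m crank '0.5 4.5 40 0 0 0 0;0.5 4.5 80 0 0 0 0;0.5 4.5 119 0 0 0 0;0.5 4.5 119 0 0 0 0;0.5 4.5 119 0 0 0 0;0.5 4.5 119 0 0 0 200;0.5 4.5 119 0 0 0 200;0.5 4.5 119 0 0 0 200;0.5 4.5 119 0 0 0 200;0.5 4.5 119 0 0 0 200;0.5 4.5 99 0 0 0 200;0.5 4.5 99 0 0 0 200' 60
python3 - <<'E'
from h import *
c=grab("wrist","w7"); print(heading(),c["s"]["tool_pos"],c["s"]["wrist_force"])
E
```

```text
(array([  1.7,   4.4, 119.7]), array([-0.003, -0.   , -0.001]))
time: 10.4
tool_pos: [0.4185, -0.1199, 0.151]
tcp_rot: [2.466, 1.943, 0.002]
wrist_force: [-1.0, -0.4, -2.9]
width: 0.263
1.334765133714963 [ 0.41851448 -0.11993082  0.15102537] [-1.0414153  -0.40651285 -2.88304604]
```

View pics/w7.png

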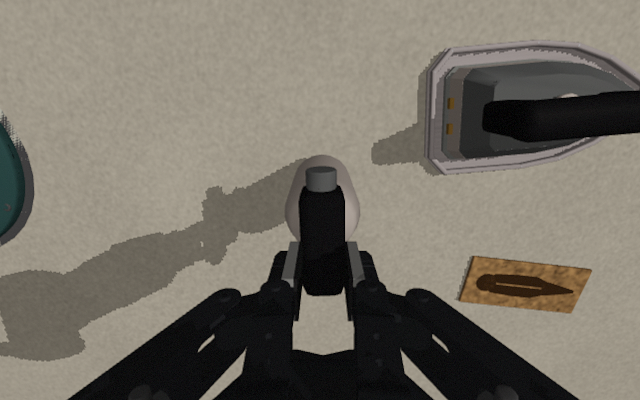

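```bash
python3 - <<'E'
from h import *
print(rel([.56,.2,.27],2.0))
E
```

```text
(array([ 344.1,   63.6, -119.8]), array([ 0.001,  0.   , -0.665]))
```

```bash
python3 -m crank '0 0 -60 0 0 0 200;0 0 -110 0 0 0 200;40 5 -120 0 0 -0.1 200;90 15 -120 0 0 -0.2 200;145 25 -120 0 0 -0.3 200;200 35 -120 0 0 -0.4 200;255 45 -120 0 0 -0.5 200;305 55 -120 0 0 -0.6 200;335 61 -120 0 0 -0.66 200;344 64 -120 0 0 -0.665 200;344 64 -120 0 0 -0.665 200;344 64 -120 0 0 -0.665 200'
python3 - <<'E'
from h import *
c=grab("wrist","w8"); print(heading(),c["s"]["tool_pos"],c["s"]["wrist_force"],c["s"]["width"])
E
```

```text
time: 11.95
tool_pos: [0.5598, 0.1987, 0.2698]
tcp_rot: [-1.699, -2.642, 0.002]
wrist_force: [-1.1, 0.6, -3.5]
width: 0.256
1.9981964970560837 [0.55979114 0.19867309 0.26983792] [-1.05922747  0.62616185 -3.52565573] 0.2562537957938923
```

View pics/w8.png

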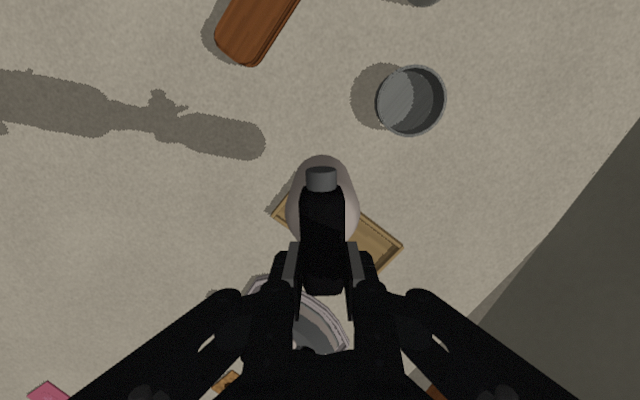

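```bash
python3 - <<'E'
from h import *
c=grab("wrist"); p=c["s"]["tool_pos"]
e=np.array([pt(c,u,v,.04)*1000 for u,v in [(376,101),(446,101),(411,66),(411,136)]]); print(e.round(1), e.mean(0))
ct=e.mean(0)/1000
print(rel([ct[0],ct[1],.2],2.0))
h=heading(); d=np.array([np.cos(h),np.sin(h)])
for v,z in [(185,.16+.139-.0),]: print("head front ahead", (pt(c,322,v,z)-p)[:2]@d*1000)
E
```

```text
[[589.2 297.1  40. ]
 [670.5 334.2  40. ]
 [609.2 351.3  40. ]
 [652.1 277.3  40. ]] [630.23181976 314.97255121  40.        ]
(array([ 76.7, 112.1,  70.3]), array([-0.   ,  0.   , -0.002]))
head front ahead 43.415927928835515
```

```bash
python3 -m crank '35 50 0 0 0 0 200;70 100 20 0 0 0 200;75 112 60 0 0 0 200;75 112 70 0 0 0 200;75 112 70 0 0 0 200;75 112 70 0 0 0 200'
python3 - <<'E'
from h import *
c=grab("wrist","w9"); print(heading(),c["s"]["tool_pos"],c["s"]["wrist_force"],c["s"]["width"]); crop(c,240,100,400,270,3.5,"w9z")
E
```

```text
time: 12.8
tool_pos: [0.6318, 0.314, 0.2028]
tcp_rot: [1.698, 2.641, 0.004]
wrist_force: [0.0, 0.5, -1.5]
width: 0.259
1.998744928125521 [0.631778   0.31404274 0.20277154] [ 0.0257621   0.46394288 -1.46855123] 0.2588018296298786
```

View pics/w9z.png

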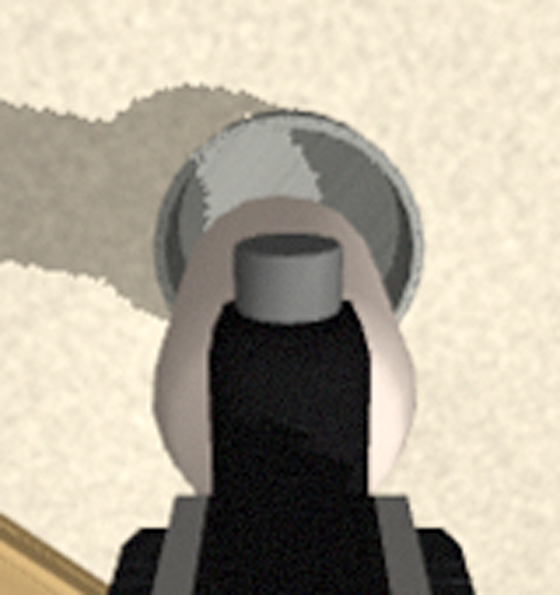

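```bash
python3 -m crank '0 1 30 0 0 0 200;0 1 50 0 0 0 200;0 1 58 0 0 0 200;0 1 60 0 0 0 200;0 1 62 0 0 0 200;0 1 62 0 0 0 200'
```

```text
time: 13.6
tool_pos: [0.6323, 0.3154, 0.1391]
tcp_rot: [1.697, 2.643, 0.002]
wrist_force: [-0.3, 0.3, -2.0]
width: 0.262
```

```bash
python3 -m crank '0 0 2 0 0 0 200;0 0 3 0 0 0 200;0 0 3 0 0 0 200'
```

```text
time: 13.98
tool_pos: [0.6321, 0.3152, 0.1358]
tcp_rot: [1.697, 2.643, 0.001]
wrist_force: [-0.2, -0.2, -0.1]
width: 0.259
```

```bash
python3 -m crank '0 0 0 0 0 0 150;0 0 0 0 0 0 100;0 0 0 0 0 0 0;0 0 0 0 0 0 0;0 0 0 0 0 0 0;0 0 -40 0 0 0 0;0 0 -80 0 0 0 0;0 0 -115 0 0 0 0;0 0 -115 0 0 0 0'
python3 - <<'E'
from h import *
c=grab("wrist","w10"); print(c["s"]["tool_pos"])
t=grab("top","t4"); crop(t,110,90,350,260,3.3,"t4z")
print(rel([.416,.344,.2],1.335))
E
```

```text
time: 15.1
tool_pos: [0.6341, 0.3162, 0.2554]
tcp_rot: [1.695, 2.64, 0.011]
wrist_force: [-0.6, -0.6, 0.8]
width: 0.999
[0.63412495 0.31615355 0.25541546]
(array([ 116.1, -184.4,   50.3]), array([ 0.001, -0.   ,  0.665]))
```

View pics/w10.png

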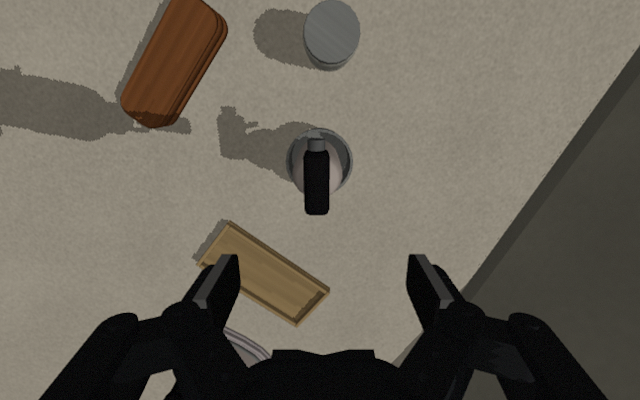

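```bash
python3 -m crank '30 -45 0 0 0 0.17 0;60 -90 0 0 0 0.34 0;90 -135 10 0 0 0.5 0;116 -180 30 0 0 0.665 0;116 -184 50 0 0 0.665 0;116 -184 50 0 0 0.665 0;116 -184 50 0 0 0.665 0'
python3 - <<'E'
from h import *
c=grab("wrist","w11"); print(heading(),c["s"]["tool_pos"])
a=1.335; d=np.array([np.cos(a),np.sin(a)]);e=np.array([d[1],-d[0]]); print([proj(c,[*(np.array([.4145,.343])+k*d+j*e),.04]).round(0) for k in (-.0825,.0825) for j in (-.028,.028)])
E
```

```text
time: 16.08
tool_pos: [0.4175, 0.344, 0.2002]
tcp_rot: [2.467, 1.944, 0.0]
wrist_force: [-0.4, 0.2, -0.4]
width: 1.002
1.3341706612706588 [0.41749088 0.34398685 0.20019834]
[array([298., 240.]), array([344., 240.]), array([294.,  98.]), array([347.,  98.])]
```

View pics/w11.png

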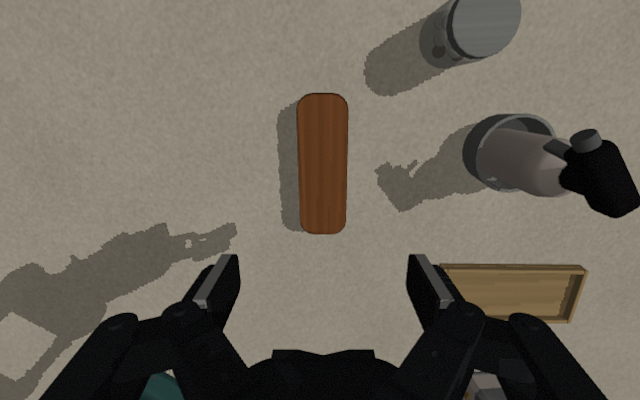

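```bash
python3 - <<'E'
from h import *
print(rel([.417,.345,.012],1.334))
E
python3 -m crank '1 -0.5 60 0 0 0 0;1 -0.5 120 0 0 0 0;1 -0.5 165 0 0 0 0;1 -0.5 188 0 0 0 0;1 -0.5 188 0 0 0 0;1 -0.5 188 0 0 0 0' 50
```

```text
(array([  0.5,  -1.2, 188.7]), array([ 0.001, -0.001,  0.   ]))
time: 16.88
tool_pos: [0.418, 0.346, 0.0137]
tcp_rot: [2.468, 1.944, 0.004]
wrist_force: [0.1, -0.3, 0.8]
width: 0.998
```

```bash
python3 -m crank '0 0 0 0 0 0 150;0 0 0 0 0 0 150;0 0 0 0 0 0 150;0 0 0 0 0 0 150;0 0 0 0 0 0 150;0 0 -25 0 0 0 150;0 0 -60 0 0 0 150;0 0 -60 0 0 0 150'
python3 - <<'E'
from h import *
c=grab("wrist","w12"); print(heading(),c["s"]["tool_pos"],c["s"]["wrist_force"],c["s"]["width"])
E
```

```text
time: 17.88
tool_pos: [0.4185, 0.3471, 0.0758]
tcp_rot: [2.467, 1.945, 0.012]
wrist_force: [0.0, -0.5, -2.1]
width: 0.594
1.3349095612888187 [0.41846587 0.34706942 0.07579116] [ 0.03744953 -0.47651197 -2.07475479] 0.5937482861635623
```

View pics/w12.png

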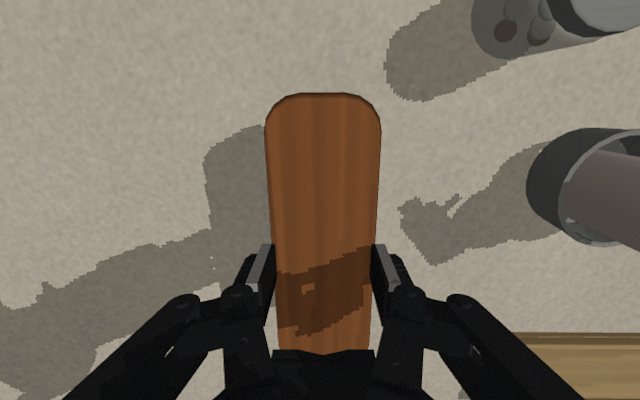

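```bash
python3 - <<'E'
from h import *
c=grab("wrist"); p=c["s"]["tool_pos"]; h=heading(); d=np.array([np.cos(h),np.sin(h)])
print((pt(c,323,93,.102)-p)[:2]@d*1000)
print(rel([.628,.0985,.15],2.897))
E
```

```text
84.73214741960237
(array([-190.2,  263.9,  -77.7]), array([ 1.000e-03, -0.000e+00, -1.562e+00]))
```

```bash
python3 -m crank '0 0 -40 0 0 0 150;-30 12 -77 0 0 -0.15 150;-75 30 -77 0 0 -0.33 150;-125 50 -77 0 0 -0.5 150;-170 75 -77 0 0 -0.68 150;-184 110 -77 0 0 -0.85 150;-186 150 -77 0 0 -1.03 150;-188 190 -77 0 0 -1.2 150;-189 230 -77 0 0 -1.38 150;-190 255 -77 0 0 -1.54 150;-190 264 -77 0 0 -1.562 150;-190 264 -77 0 0 -1.562 150;-190 264 -60 0 0 -1.562 150;-190 264 -60 0 0 -1.562 150'
python3 - <<'E'
from h import *
c=grab("wrist","w13"); print(heading(),c["s"]["tool_pos"],c["s"]["wrist_force"],c["s"]["width"])
E
```

```text
time: 19.73
tool_pos: [0.6253, 0.0988, 0.1295]
tcp_rot: [-0.383, -3.113, 0.002]
wrist_force: [-1.1, 0.4, -2.6]
width: 0.594
2.8967547855150455 [0.62530345 0.0988461  0.12945431] [-1.12886995  0.40831751 -2.57826371] 0.594005965164706
```

View pics/w13.png

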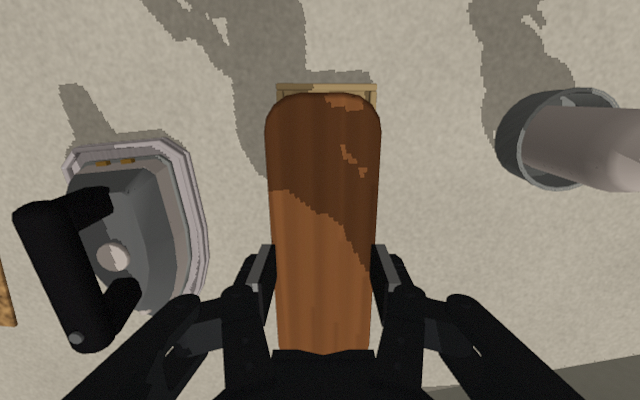

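```bash
python3 - <<'E'
from h import *
c=grab("wrist"); p=c["s"]["tool_pos"]; h=heading(); d=np.array([np.cos(h),np.sin(h)]); e=np.array([d[1],-d[0]])
for u,v in [(276,84),(377,84)]:
    q=(pt(c,u,v,.017)-p)[:2]*1000; print(q@d,q@e)
t=np.array([.6277,.0983])-p[:2]; print("top centre est rel",t@d*1000,t@e*1000)
E
```

```text
94.15150488949763 -41.41772515288674
94.21826186123737 47.96190827991656
top centre est rel -1.6545963163164363 -0.18920511504603849
```

```bash
python3 -m crank '-5.5 2 40 0 0 0 150;-5.5 2 75 0 0 0 150;-5.5 2 95 0 0 0 150;-5.5 2 103 0 0 0 150;-5.5 2 106 0 0 0 150;-5.5 2 107 0 0 0 150;-5.5 2 107 0 0 0 150'
```

```text
time: 20.7
tool_pos: [0.6351, 0.0994, 0.0265]
tcp_rot: [0.383, 3.116, 0.001]
wrist_force: [-0.2, 1.0, -2.0]
width: 0.593
```

```bash
python3 - <<'E'
from h import *
c=grab("wrist","w14"); print(c["s"]["tool_pos"])
E
```

```text
[0.63506939 0.09938753 0.02651415]
```

View pics/w14.png

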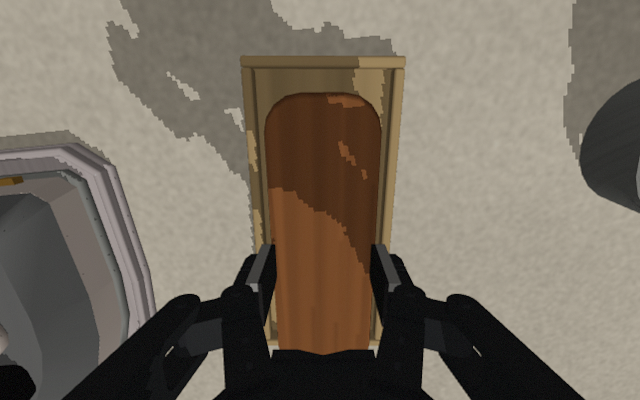

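```bash
python3 - <<'E'
from h import *
c=grab("wrist"); p=c["s"]["tool_pos"]; h=heading(); d=np.array([np.cos(h),np.sin(h)]); e=np.array([d[1],-d[0]])
print(h)
for u,v,z in [(323,56,.017),(323,68,.017),(323,93,.0525),(323,341,.017)]:
    q=(pt(c,u,v,z)-p)[:2]*1000; print(q@d,q@e)
E
```

```text
2.8967868968232255
104.14525489088673 0.27638664931277074
98.23089799085326 0.2831741772915598
85.20673639534229 0.2655035954716472
-90.55911546355352 0.49983636391620745
```

```bash
python3 -m crank '1.5 0 3 0 0 0 150;1.5 0 5 0 0 0 150;1.5 0 5.5 0 0 0 150;1.5 0 5.5 0 0 0 150'
```

```text
time: 21.3
tool_pos: [0.6325, 0.0997, 0.0208]
tcp_rot: [-0.384, -3.118, 0.0]
wrist_force: [-3.2, -0.2, 5.2]
width: 0.592
```

```bash
python3 -m crank '0 0 0 0 0 0 120;0 0 0 0 0 0 60;0 0 0 0 0 0 0;0 0 0 0 0 0 0;0 0 -40 0 0 0 0;0 0 -90 0 0 0 0;0 0 -140 0 0 0 0;0 0 -180 0 0 0 0;0 0 -180 0 0 0 0'
python3 - <<'E'
from h import *
c=grab("wrist","w15"); print(c["s"]["tool_pos"],c["s"]["wrist_force"])
t=grab("top","t5")
print(rel([.43,-.355,.2],1.257))
E
```

```text
time: 22.42
tool_pos: [0.6359, 0.1001, 0.2052]
tcp_rot: [0.382, 3.109, 0.003]
wrist_force: [-0.4, -0.2, -0.2]
width: 1.002
[0.63586257 0.10005813 0.20524902] [-0.37511403 -0.16669748 -0.22152469]
(array([ 8.650e+01, -4.902e+02, -2.000e-01]), array([1.00e-03, 0.00e+00, 1.64e+00]))
```

View pics/w15.png

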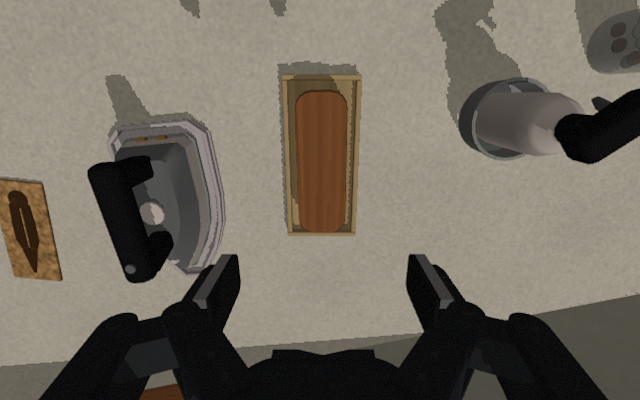

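```bash
python3 - <<'E'
from h import *
c=grab("wrist"); p=c["s"]["tool_pos"]; h=heading(); d=np.array([np.cos(h),np.sin(h)])
for n,v,z in [("tray",75,.017),("tray",235,.017),("blk",90,.046),("blk",233,.046)]: print(n,v,(pt(c,322,v,z)-p)[:2]@d*1000)
crop(c,260,50,380,250,2.9,"w15z")
E
```

```text
tray 75 105.31039188981535
tray 235 -88.76674399652647
blk 90 89.38596522726301
blk 233 -71.65418339297923
```

View pics/w15z.png

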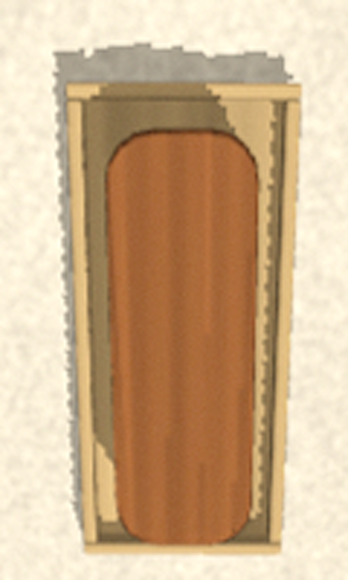

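```bash
python3 -m crank '10 -55 -10 0 0 0.18 0;20 -110 -10 0 0 0.36 0;30 -165 -10 0 0 0.54 0;40 -220 -10 0 0 0.72 0;50 -275 -10 0 0 0.9 0;60 -330 -10 0 0 1.08 0;68 -385 -10 0 0 1.26 0;77 -440 -5 0 0 1.44 0;86 -490 0 0 0 1.6 0;86 -490 20 0 0 1.64 0;86 -490 40 0 0 1.64 0;86 -490 50 0 0 1.64 0;86 -490 50 0 0 1.64 0'
python3 - <<'E'
from h import *
c=grab("wrist","w16"); print(heading(),c["s"]["tool_pos"])
g=cv2.cvtColor(c["pixels"],cv2.COLOR_RGB2HSV)
E
```

```text
time: 24.2
tool_pos: [0.4299, -0.3534, 0.148]
tcp_rot: [-2.537, -1.847, 0.001]
wrist_force: [-0.3, 0.1, 0.4]
width: 1.003
1.2583012730983478 [ 0.42992497 -0.35343052  0.14799132]
```

View pics/w16.png

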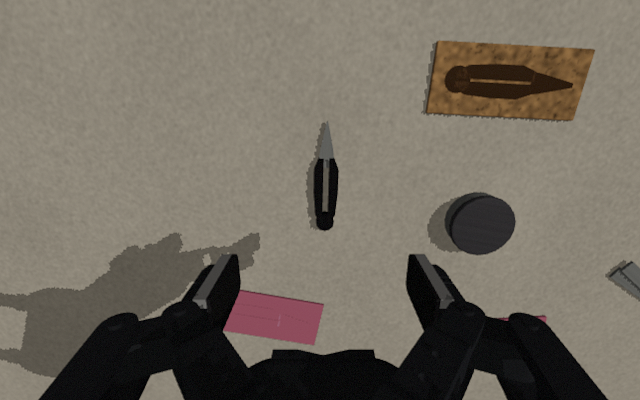

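```bash
python3 - <<'E'
from h import *
c=grab("wrist"); p=c["s"]["tool_pos"]
a=pt(c,326,121.5,.004)*1000; b=pt(c,324.5,231,.007)*1000
print("snips",a,b,(a+b)/2,np.linalg.norm(a-b),np.arctan2(*(a-b)[1::-1]))
a=pt(c,574,85,.005)*1000; b=pt(c,446,78,.005)*1000
print("outl",a,b,(a+b)/2,np.linalg.norm(a-b),np.arctan2(*(a-b)[1::-1]))
t=np.array([pt(c,u,v,.005)*1000 for u,v in [(437,41),(595,49),(572,121),(426,112)]]); print("pad",t.mean(0))
m=(a*0)
h=heading()
E
```

```text
snips [ 451.04162195 -299.05160127    4.        ] [ 412.33060284 -414.95110733    7.        ] [ 431.6861124 -357.0013543    5.5      ] 122.23026837064198 1.248441358645671
outl [ 693.4110459 -340.3844195    5.       ] [ 574.96895785 -295.52516012    5.        ] [ 634.19000188 -317.95478981    5.        ] 126.65260113028803 -0.36204924957649953
pad [ 631.60252919 -317.66888774    5.        ]
```

```bash
python3 - <<'E'
from h import *
print(rel([.4315,-.357,.002],1.25))
E
python3 -m crank '-3 1.5 50 0 0 0.008 0;-3 1.5 100 0 0 0.008 0;-3 1.5 130 0 0 0.008 0;-3 1.5 140 0 0 0.008 0;-3 1.5 140 0 0 0.008 0;-3 1.5 140 0 0 0.008 0' 30
python3 - <<'E'
from h import *
print(rel([.4315,-.357,.002],1.25))
E
```

```text
(array([ -2.2,   1.2, 148.1]), array([0.   , 0.   , 0.008]))
time: 25.05
tool_pos: [0.4325, -0.3595, 0.0119]
tcp_rot: [2.546, 1.835, 0.001]
wrist_force: [-0.2, -0.3, -0.7]
width: 1.001
(array([ 2. , -1.8,  9.9]), array([ 0.003,  0.002, -0.001]))
```

```bash
python3 -m crank '1 0 6 0 0 0 0;1 0 9.5 0 0 0 0;1 0 9.5 0 0 0 0;1 0 9.5 0 0 0 230;1 0 9.5 0 0 0 230;1 0 9.5 0 0 0 230;1 0 9.5 0 0 0 230;1 0 9.5 0 0 0 230;1 0 9.5 0 0 0 230'
```

```text
time: 26.18
tool_pos: [0.4313, -0.3573, 0.0003]
tcp_rot: [2.549, 1.837, -0.0]
wrist_force: [-0.0, 0.0, -0.8]
width: 0.099
```

```bash
python3 - <<'E'
from h import *
c=grab("wrist","w17"); print(c["s"]["width"])
E
```

```text
0.09901034971351347
```

View pics/w17.png

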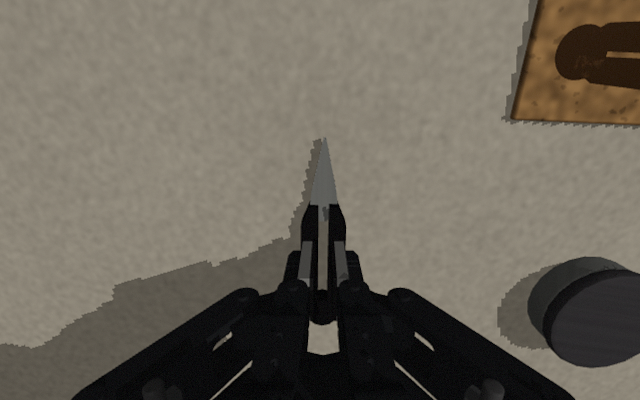

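```bash
python3 - <<'E'
from h import *
c=grab("wrist"); crop(c,260,120,390,360,2.5,"w17z")
crop(c,250,180,400,360,5,"x")
im=np.clip(c["pixels"][180:360,250:400,::-1].astype(float)*4,0,255).astype(np.uint8)
cv2.imwrite("pics/w17b.png",cv2.resize(im,None,fx=3.3,fy=3.3,interpolation=cv2.INTER_CUBIC))
s=grab("scene"); crop(s,200,210,300,290,7,"s17")
E
```

```text
(no output)
```

View pics/w17b.png

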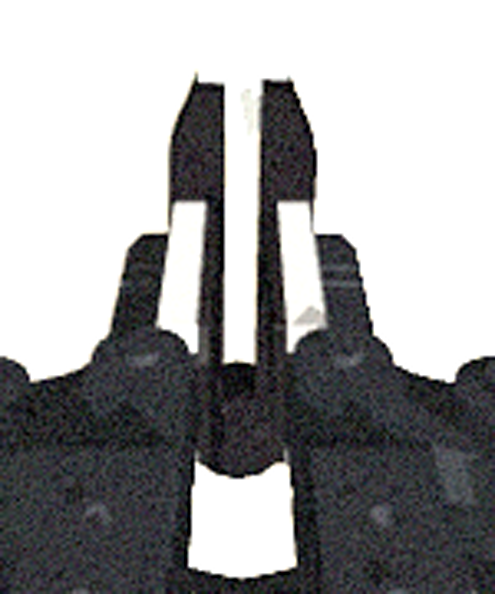

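View pics/s17.png

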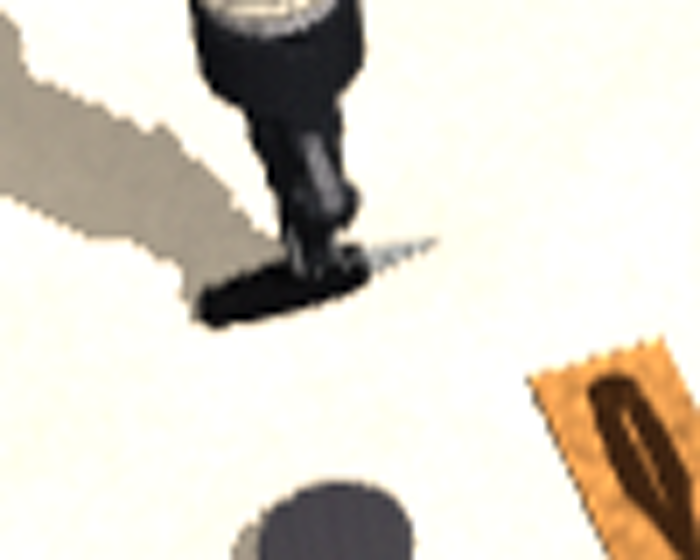

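```bash
python3 - <<'E'
from h import *
c=grab("wrist"); T=np.eye(4); T[:3,:3]=R.from_rotvec(c["s"]["tcp_rot"]).as_matrix(); T[:3,3]=c["s"]["tool_pos"]
for x in (.011,):
  for y in (.0045,.013):
    for z in (0,-.006,-.012,-.018): print(x,y,z,proj(c,(T@[x,y,z,1])[:3]).round(1))
E
```

```text
0.011 0.0045 0 [331.  221.8]
0.011 0.0045 -0.006 [331.2 225.9]
0.011 0.0045 -0.012 [331.5 230.3]
0.011 0.0045 -0.018 [331.8 235.1]
0.011 0.013 0 [344.9 221.8]
0.011 0.013 -0.006 [345.7 225.9]
0.011 0.013 -0.012 [346.4 230.4]
0.011 0.013 -0.018 [347.3 235.1]
```

```bash
python3 - <<'E'
from h import *
c=grab("scene"); p=c["s"]["tool_pos"]
for z in (0,.006,.012,.018,.024,.03,.054+.0187): print(z,proj(c,[p[0],p[1],z]).round(1), ((proj(c,[p[0],p[1],z])-[200,210])*7).round(0))
E
python3 -m crank '0 0 0 0 0 0 230;0 0 -30 0 0 0 230;0 0 -30 0 0 0 230;0 0 -30 0 0 0 230'
python3 - <<'E'
from h import *
c=grab("wrist","w18"); 
E
```

```text
0 [243.9 250.9] [307. 286.]
0.006 [243.7 249.7] [306. 278.]
0.012 [243.5 248.4] [305. 269.]
0.018 [243.4 247.2] [304. 260.]
0.024 [243.2 246. ] [302. 252.]
0.03 [243.  244.7] [301. 243.]
0.0727 [241.7 235.7] [292. 180.]
time: 26.92
tool_pos: [0.4312, -0.3572, 0.03]
tcp_rot: [2.549, 1.837, 0.0]
wrist_force: [0.3, -0.1, -1.0]
width: 0.098
```

View pics/w18.png

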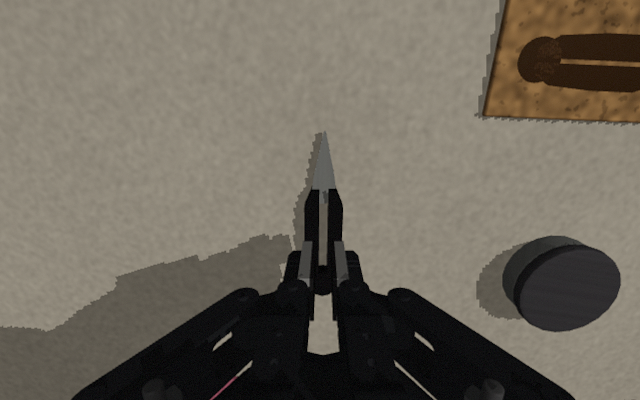

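```bash
python3 -m crank '0 0 0 0 0 0 130;0 0 0 0 0 0 130;0 0 0 0 0 0 130;0 0 25 0 0 0 130;0 0 28 0 0 0 130;0 0 28 0 0 0 130'; python3 - <<'E'
from h import *
c=grab("wrist","w19")
E
```

```text
time: 27.72
tool_pos: [0.431, -0.3571, 0.0021]
tcp_rot: [-2.548, -1.836, 0.0]
wrist_force: [0.1, 0.1, 0.3]
width: 0.492
```

View pics/w19.png

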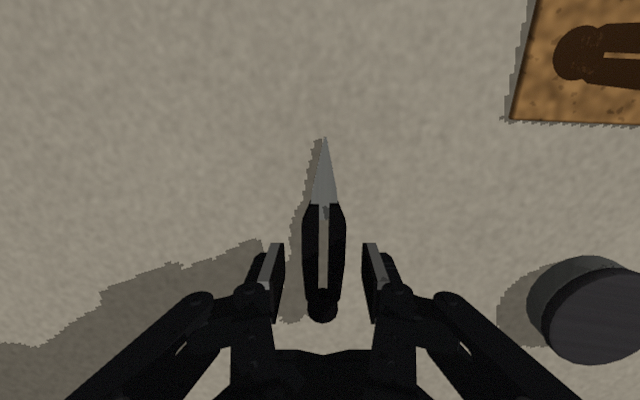

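```bash
python3 -m crank '0 0 3 0 0 0 130;0 0 5 0 0 0 130;0 0 5 0 0 0 130'; python3 -m crank '0 0 2 0 0 0 130;0 0 3 0 0 0 130;0 0 3 0 0 0 130'
```

```text
time: 28.15
tool_pos: [0.4312, -0.3572, -0.0027]
tcp_rot: [-2.549, -1.837, 0.0]
wrist_force: [0.1, -0.2, -0.1]
width: 0.488
time: 28.52
tool_pos: [0.4311, -0.3572, -0.0059]
tcp_rot: [-2.549, -1.836, 0.0]
wrist_force: [-0.1, -0.6, -0.5]
width: 0.491
```

```bash
python3 -m crank '0 0 2 0 0 0 130;0 0 3 0 0 0 130;0 0 3 0 0 0 130'; python3 -m crank '0 0 1.5 0 0 0 130;0 0 2.5 0 0 0 130;0 0 2.5 0 0 0 130'
```

```text
time: 28.9
tool_pos: [0.4312, -0.3572, -0.0089]
tcp_rot: [-2.549, -1.836, 0.0]
wrist_force: [-1.0, 0.4, -0.1]
width: 0.489
time: 29.28
tool_pos: [0.4312, -0.3572, -0.0113]
tcp_rot: [-2.549, -1.837, 0.0]
wrist_force: [-1.0, -0.7, -0.2]
width: 0.49
```

```bash
python3 -m crank '0 0 0 0 0 0 155;0 0 0 0 0 0 175;0 0 0 0 0 0 230;0 0 0 0 0 0 230;0 0 0 0 0 0 230'; python3 - <<'E'
from h import *
c=grab("wrist","w20"); s=grab("scene"); crop(s,200,210,300,290,7,"s20")
E
```

```text
time: 29.9
tool_pos: [0.4314, -0.3574, -0.011]
tcp_rot: [2.549, 1.836, 0.0]
wrist_force: [-0.6, -0.3, 3.1]
width: 0.286
```

View pics/w20.png

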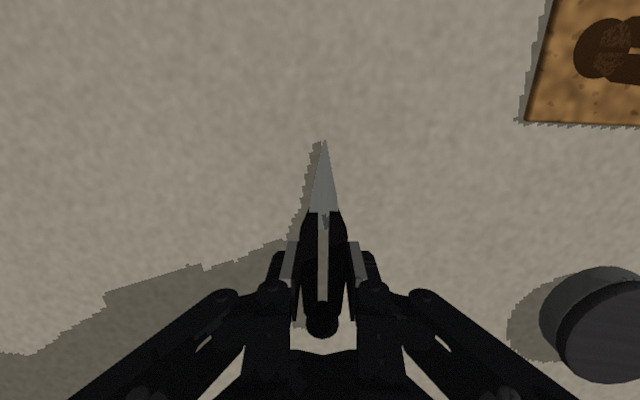

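```bash
python3 -m crank '0 0 -10 0 0 0 230;0 0 -40 0 0 0 230;0 0 -80 0 0 0 230;0 0 -80 0 0 0 230;0 0 -80 0 0 0 230' 40; python3 - <<'E'
from h import *
c=grab("wrist","w21")
p=c["s"]["tool_pos"]; h=heading(); d=np.array([np.cos(h),np.sin(h)])
print(rel([.6308,-.3174,.09],-.365))
E
```

```text
time: 30.62
tool_pos: [0.431, -0.357, 0.0686]
tcp_rot: [-2.549, -1.836, 0.0]
wrist_force: [0.6, -0.0, -0.6]
width: 0.275
(array([100.5, 177.6, -22.4]), array([-2.000e-03,  1.000e-03,  1.614e+00]))
```

View pics/w21.png

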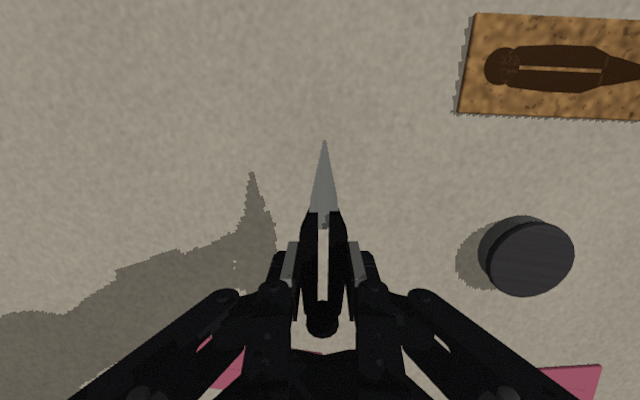

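```bash
python3 - <<'E'
from h import *
c=grab("wrist"); p=c["s"]["tool_pos"]; h=heading(); d=np.array([np.cos(h),np.sin(h)]); e=np.array([d[1],-d[0]])
for n,u,v,z in [("tip",323.5,140,.083),("rear",323,337,.088)]:
    q=(pt(c,u,v,z)-p)[:2]*1000; print(n,q@d,q@e)
E
python3 -m crank '0 0 -22 0 0 0.1 230;10 18 -22 0 0 0.28 230;20 40 -22 0 0 0.46 230;35 65 -22 0 0 0.64 230;50 90 -22 0 0 0.82 230;65 115 -22 0 0 1.0 230;80 140 -22 0 0 1.18 230;95 165 -22 0 0 1.36 230;100 177 -22 0 0 1.54 230;100 178 -22 0 0 1.614 230;100 178 -22 0 0 1.614 230;100 178 -22 0 0 1.614 230'
python3 - <<'E'
from h import *
c=grab("wrist","w22"); print(heading(),c["s"]["tool_pos"])
E
```

```text
tip 62.54550771359113 -0.146457657760895
rear -57.86573402050513 -0.25195109733959736
time: 32.22
tool_pos: [0.6309, -0.3184, 0.0895]
tcp_rot: [-3.089, 0.569, 0.003]
wrist_force: [1.1, -0.7, -1.3]
width: 0.274
-0.36440938487388874 [ 0.63091744 -0.31838082  0.08948957]
```

View pics/w22.png

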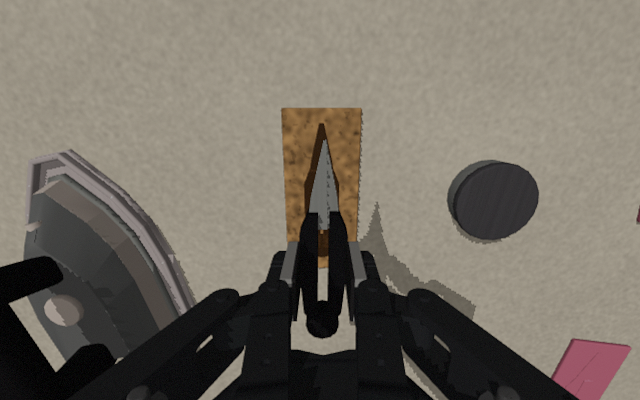

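```bash
python3 - <<'E'
from h import *
c=grab("wrist"); p=c["s"]["tool_pos"]; h=heading(); d=np.array([np.cos(h),np.sin(h)]); e=np.array([d[1],-d[0]])
for n,u,v,z in [("otip",321.5,123,.005),("pad corners",282,109,.005),("",362,109,.005),("bot",323,267,.005)]:
    q=(pt(c,u,v,z)-p)[:2]*1000; print(n,q@d,q@e)
E
```

```text
otip 61.46022947090891 -1.17098522396936
pad corners 72.51299563957862 -33.29975670273337
 72.59426645916724 31.776683768494564
bot -75.70875116812567 0.2709525555548509
```

```bash
python3 -m crank '-2 -0.8 40 0 0 0 230;-2 -0.8 70 0 0 0 230;-2 -0.8 84 0 0 0 230;-2 -0.8 90 0 0 0 230;-2 -0.8 91 0 0 0 230;-2 -0.8 91 0 0 0 230'; python3 -m crank '0 0 1.5 0 0 0 230;0 0 3 0 0 0 230;0 0 3 0 0 0 230'
```

```text
time: 33.08
tool_pos: [0.6312, -0.3179, 0.0013]
tcp_rot: [3.089, -0.57, 0.004]
wrist_force: [0.0, -0.0, -0.2]
width: 0.275
time: 33.45
tool_pos: [0.6301, -0.3172, -0.0032]
tcp_rot: [-3.089, 0.57, 0.0]
wrist_force: [-1.0, 0.8, -0.0]
width: 0.275
```

```bash
python3 -m crank '0 0 1 0 0 0 230;0 0 2 0 0 0 230;0 0 2 0 0 0 230'; python3 - <<'E'
from h import *
c=grab("wrist","w23")
E
```

```text
time: 33.83
tool_pos: [0.63, -0.3172, -0.0054]
tcp_rot: [-3.089, 0.571, 0.001]
wrist_force: [0.1, 0.1, -1.1]
width: 0.276
```

View pics/w23.png

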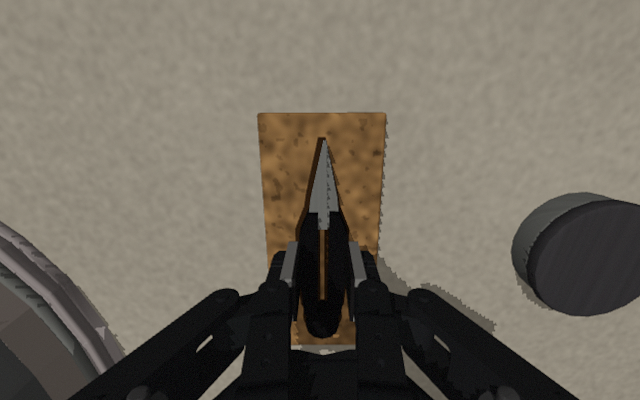

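```bash
python3 -m crank '0 0 0.7 0 0 0 230;0 0 0.7 0 0 0 170;0 0 0.7 0 0 0 140;0 0 0.7 0 0 0 100;0 0 0 0 0 0 100;0 0 -20 0 0 0 100;0 0 -60 0 0 0 60;0 0 -110 0 0 0 0;0 0 -160 0 0 0 0;0 0 -160 0 0 0 0'
python3 - <<'E'
from h import *
c=grab("wrist","w24"); p=c["s"]["tool_pos"]; print(c["s"]["wrist_force"])
t=grab("top","t6"); crop(t,110,90,460,260,2.2,"t6z"); grab("scene","s6")
E
```

```text
time: 35.12
tool_pos: [0.6344, -0.3196, 0.164]
tcp_rot: [3.085, -0.57, 0.021]
wrist_force: [1.0, -0.1, 1.2]
width: 1.003
[ 1.03251317 -0.10805801  1.16109705]
```

View pics/w24.png

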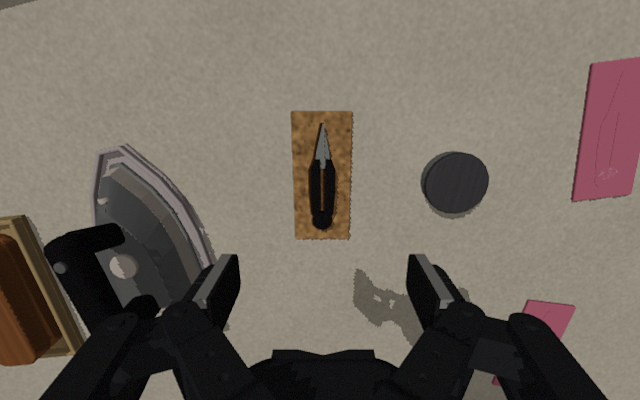

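View pics/s6.png

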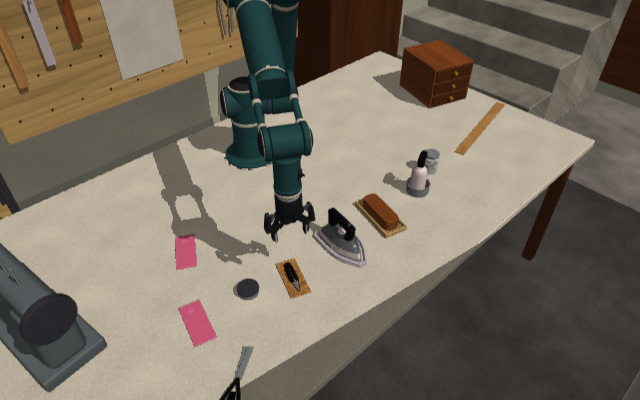

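View pics/t6z.png

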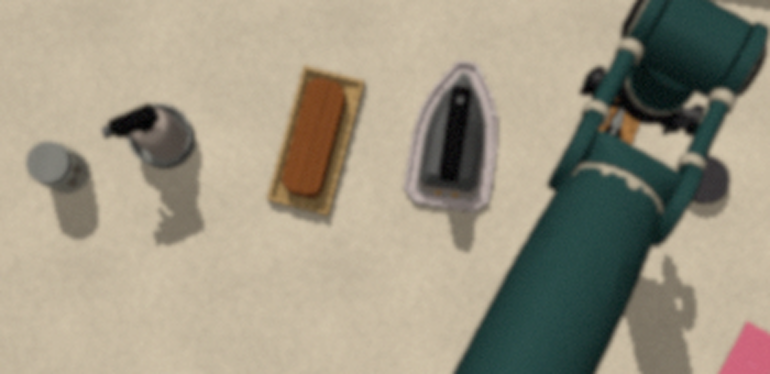

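```bash
python3 - <<'E'
from h import *
c=grab("top"); V=cv2.cvtColor(c["pixels"],cv2.COLOR_RGB2HSV)[...,2]
def bx(win,thr,z,n):
    u0,v0,u1,v1=win; m=np.zeros(V.shape,np.uint8); m[v0:v1,u0:u1]=V[v0:v1,u0:u1]<thr
    k,l,st,_=cv2.connectedComponentsWithStats(m); i=1+np.argmax(st[1:,4])
    P=np.array([pt(c,u,v,z)[:2]*1000 for v,u in np.argwhere(l==i)]).astype(np.float32); r=cv2.minAreaRect(P); print(n,r)
bx((295,115,340,190),16,.118,"iron handle")
bx((150,130,200,165),25,.164,"spray head")
S=cv2.cvtColor(c["pixels"],cv2.COLOR_RGB2HSV)[...,1]
V=255-((S>145)*255).astype(np.uint8); bx((225,110,285,200),10,.046,"block")
s=read_state(); print(s["joint_vel"].round(4),s["wrist_force"])
E
```

```text
iron handle ((617.8990478515625, -96.81430053710938), (21.618772506713867, 123.67877197265625), 81.19025421142578)
spray head ((618.42529296875, 314.2554931640625), (25.938648223876953, 56.495399475097656), 25.817188262939453)
block ((627.0072631835938, 97.97583770751953), (63.81150817871094, 171.02542114257812), 76.461181640625)
[-0.0007  0.0192  0.0128  0.001  -0.0018 -0.0011] [-1.00317304  0.41990356  1.16080876]
```

```bash
python3 -m crank '0 0 -20 0 0 0 0;0 0 -20 0 0 0 0;0 0 -20 0 0 0 0;0 0 -20 0 0 0 0' && python3 -c "
from workcell import job; print(job.finish_job())"
```

```text
time: 35.83
tool_pos: [0.6299, -0.3171, 0.1742]
tcp_rot: [-3.089, 0.57, 0.002]
wrist_force: [-0.8, -0.4, 0.5]
width: 1.001
the job is handed in; nothing more can be done
None
```

I placed all four things, let go of each one, and handed the job in at 35.8 s of the 112 s allowed. `finish_job()` reports no verdict, so whether it passed is not confirmed.

| Thing | Last check |
|---|---|
| Iron | In its rest, nose to the narrow end. Yaw is about -0.154 rad against -0.149 for the rest. |
| Sprayer | Upright on the cup floor; the wrist force dropped as the floor took its weight. |
| Block | In the tray, its centre within about 1 mm of the tray's along its length. The size it showed fits it lying flat. |
| Snips | Over the outline, points the right way. Their middle is within about 1 mm of the pad's middle. |

The button jar and pin tin were never touched and look unmoved in the last pictures; I did not measure them again. At hand-in the gripper was open and clear, about 0.17 m up.

- **Failed grasp:** my first try at the snips closed above them without moving them. The fingertips sit higher than I had taken from the tool frame, so I went about 11 mm lower, watching the force, and that grip held.
- **Iron position:** the last top view puts the iron about 5 mm short of the rest's centre. The wrist pictures showed it well inside the rim, and the limit is 15 mm.
- **Sprayer position:** the last top view of the head puts the sprayer's axis about 11 mm from the cup centre; the wrist pictures suggested less. Standing on the cup floor it cannot be more than about 11.5 mm off, and the limit is 15 mm.
- **Camera disagreement:** the top and wrist cameras differed by 2 to 5 mm on most things and by up to 8 mm for the tall ones.

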